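# Wedge a pot riser's shelf board up to its height mark

### The job

Take the orange aluminium wedge and slide it, thin end first, under the front edge of the riser's hanging shelf board at the red tick, square to the board and flat on the shelf, until the board has risen to the red height mark and bears snugly up against the steel bracket. Let the wedge do the lifting - do not touch the board with the gripper - feel for the moment the board meets the bracket and do not force it. Leave the wedge there holding the board, and leave the other things on the shelf alone.

Things in the scene. Friction and masses are not known exactly. Their poses are not given: they have to be found in the camera images.
- wedge_grip (a point): Loose orange-painted aluminium wedge, 210 long x 34 wide, tapering evenly from 36 high at the thick (butt) end to 4 at the thin end (toe), 0.38 kg, flat underside on the shelf. This point: in its middle across the width, 25 from the butt face, 18 above its underside. x points along the wedge to the thin end, z up.
- wedge_toe (a point): Bottom middle of the wedge's thin end, 185 ahead of wedge_grip along its x and 18 below it. Same axes.
- wedge: The same wedge; origin: centre of its underside. x to the thin end, z up.
- riser: Fixed pot riser. Origin on the shelf surface under its middle; x points from its open front (75 before the origin) to its back, y to its hinged end, z up. Two white cheeks (150 deep, 16 thick, 66 high) stand 300 apart along y on screw feet that hold them 3 to 10 above the shelf (not measured); a steel rod joins them at the back, 54 above their undersides.
- tick_below (a point): Point on the shelf surface straight below the red tick on the board's front edge (75 before and 85 to the -y side of the riser's origin). The wedge goes under here, within 30 either side. The board's underside here is 11 to 18 above the shelf at the start and 8 higher once at the mark.
- board (a joint): Tilt of the board, rad: -0.035 as it hangs at the start, its free -y end on shelf pins 10 below the mark; 0 when level with the red height mark on the -y cheek, against the stainless angle bracket, which it cannot pass. Wooden board 150 deep x 292 long x 16 thick, about 0.5 kg, hinged 232 from the tick. The wedge holds it up and does not slide back.
- hinge_end (a point): Point on the shelf under the board's hinge line. What is felt: a level push of about 3 to 14 N (the more the hand also bears down, the more) slides the wedge while the board rises; once it meets the bracket the push climbs by about 4 N per mm. Snug is when it has climbed 9 to 14 N, so that wedge and board press on each other with 5 to 16 N; more strains the hinge.
- organiser: Bystander: three-tier blue organiser, 200 x 260 x 186 high.
- hex_case: Bystander: open black case of orange-handled hex keys, 118 x 150 x 107.
- hinge: Bystander: stainless butt hinge lying flat, 74 x 80 x 9.
- washer_bowl: Bystander: white bowl of washers, 100 across, 38 high.
- geranium_pot: Bystander: potted geranium, pot 110 across, 215 high with flowers.
- screwdriver: Bystander: red-handled screwdriver lying on the shelf.
- pencil: Bystander: flat red carpenter's pencil, 170 long.
Things that resemble listed ones, but are neither listed nor needed, are in the scene too. What is shaped like the wedge but white is not meant.

How it is judged:
By the outcome, as a careful person would: the job done as asked, in the order asked, and still so for the second after the job is handed in, with the robot touching nothing.
It also fails if it takes over 72 s, if anything falls off the work surface, if the arm or the gripper's body presses on something with over 40 N, if the wrist force passes 120 N, or if a joint passes its speed limit or range.

### The arm

A 6-joint arm with a two-finger parallel gripper is mounted at the origin on the work surface. World frame = base frame: x ahead of the robot, y to its left, z up, the work surface at z = 0. Lengths are in mm, angles in rad, forces in N, time in s.
With the tool pointing down it reaches from about 325 to 900 mm from the base axis. Payload 6.1 kg.
Tool frame: the origin (TCP) lies between the finger pads; the fingertips stand 22 mm ahead of it and the grasp point (between the pads) lies 3 mm ahead of it; z points along the fingers, y is the line along which they close (so a half turn about z gives the same grasp; the last joint's range is limited). The gripper opens to 87 mm and grips with 3 to 60 N. Pads are 19 mm wide; open, the fingers measure 117 mm over their backs; the gripper's body (75 mm by 190 mm) begins 51 mm behind the grasp point.
Start: joints at [-0.126, 0.22, 1.526, -0, 1.395, -0.126], TCP at [624.993, -0.003, 244.538] pointing down, gripper open.
Joint ranges: [-2.98, 2.98], [-0.91, 2.08], [0.09, 2.57], [-1.24, 4.39], [0.2, 2.65], [-2.68, 2.68]. Speed limits (rad/s): [2.57, 2.57, 3.01, 3.14, 3.14, 3.14].

### API

Orientations are given as a rotation vector (axis times angle).
In Python, from rig import r, optics gives the robot as it stands.
- The arm moves only by the shell command python3 -m pendant 'ROWS' [FORCE]. ROWS is JSON, a list of rows, each an object of numbers: "dx", "dy", "dz": the shift along the tool's x, y, z in cm; "ax", "ay", "az": the turn, a rotation vector about the tool's x, y, z in rad; "hand": the closure, from -1 (fully open) to 1 (shut), so that 0 is half open. In form: [{"dx": .., "dy": .., "dz": .., "ax": .., "ay": .., "az": .., "hand": ..}, ...]. A call has 1 to 12 rows; each row shifts and turns the commanded pose from where the row before left it, along the tool's axes as they then stand; what a row does not reach is not made up. A row lasts 1/10 s, in which the tool goes at most 50 mm and 8.59 degrees, less where a joint would pass 70% of its speed; a pose out of reach is approached as far as the arm can. A call with a gripper value outside its range is refused whole. The fingers move at their own pace and stop on an object; FORCE is the grip in N (left out, the last holds). Time passes only in rows, so rows that do not move let the fingers close. It gives the time, the measured TCP pose, the force, the opening and the grip force at its end, in the units of the state.
- r.state(): the state, without advancing time (a new reading comes with each control period).
- optics.capture(name): name is "scene" or "side" or "wrist"; returns the picture (480x640x3 uint8, blue, green, red); there is no depth.
- optics.get_calibration(name): a dict with "intrinsics" (3x3 intrinsics, pixels), "k1" (the pictures are not rectified: a ray, as slopes to the right and down, at radius r is drawn at 1 + k1 r^2 times it, then the intrinsics apply), "R" (3x3) and "t" (3): a world point X has camera coordinates R X + t; the wrist camera has in their place "tool_from_camera" (4x4, takes a point from camera to tool coordinates, whose origin is the TCP and whose axes are the flange's). Camera axes: x right, y down, z forward; pixel columns grow to the right and rows downward; lengths in mm; the calibration is good to about 2 mm. A picture is of the moment at which its call begins: read the wrist's pose just before it. get_calibration takes no time and is no camera call.
- r.job_done(): hands the job in; it is judged then, once.
The state is a dict: "t": time; "joint_positions": joint angles; "dq": joint speeds; "joint_torque": joint torques, N m; "ee_pos": TCP position; "ee_rot": TCP orientation; "wrist_force": force on the tool from outside, world axes, zero at the start; "torque": the same for the moment, N m; "width": finger opening in mm; "grasp_force": force on a finger pad.
Only numpy, scipy, OpenCV 4.12 (cv2) and the standard library are available. Lean on these libraries where they do the work, as an engineer would, in place of code of your own. Each camera call takes 0.05 s, during which the arm holds its last target. There are 200 camera calls.

## Working session

There is one attempt and no reset: what is moved stays moved. The work goes in short steps, Python scripts to look and compute and a shell command to move; the robot and the scene stay as the last step left them, time stands still between calls to the robot, and variables do not carry over. Pictures are saved under pics/ and viewed, at most 10 in all, crops included, and the job is handed in when it is done.

```bash
mkdir -p pics; ls
python3 - <<'E'
from rig import r, optics
import cv2
for n in("scene","side"):
    cv2.imwrite(f"pics/{n}0.png",optics.capture(n))
    c=optics.get_calibration(n);print(n,c)
print(optics.get_calibration("wrist"));print(r.state())
E
```

```text
pics
scene {'intrinsics': array([[465.50760958,   0.        , 319.13082697],
       [  0.        , 465.50760958, 237.48091809],
       [  0.        ,   0.        ,   1.        ]]), 'k1': 0.00911151075833466, 'R': array([[ 3.02268878e-01,  9.53222702e-01,  7.24692950e-05],
       [ 7.92172456e-01, -2.51157227e-01, -5.56221941e-01],
       [-5.30185180e-01,  1.68185990e-01, -8.31033782e-01]]), 't': array([-142.3549623 , -373.21105218, 1449.23855322])}
side {'intrinsics': array([[624.20502265,   0.        , 323.53943232],
       [  0.        , 624.20502265, 237.57830642],
       [  0.        ,   0.        ,   1.        ]]), 'k1': -0.12751657812085018, 'R': array([[-0.65125614, -0.75857521,  0.02071431],
       [-0.55193747,  0.45476581, -0.69896572],
       [ 0.52079791, -0.46663872, -0.71485511]]), 't': array([ 324.71581048,  333.29737165, 1645.16465964])}
{'intrinsics': array([[363.65798129,   0.        , 324.2407856 ],
       [  0.        , 363.65798129, 236.38071926],
       [  0.        ,   0.        ,   1.        ]]), 'k1': -0.047836837709048494, 'tool_from_camera': array([[ 6.545
[... 315 characters left out ...]
0000e+00]])}
{'t': 0.1, 'joint_positions': array([-1.26108458e-01,  2.21140366e-01,  1.52749265e+00, -1.82751342e-05,
        1.39471664e+00, -1.26122684e-01]), 'dq': array([-0.00016603, -0.00149681, -0.00116295,  0.00019233,  0.00083718,
       -0.00046379]), 'joint_torque': array([ 7.49785686e-04, -4.95945239e+01, -3.88519800e+01,  7.01414770e-02,
        5.15591155e-02, -7.55870246e-05]), 'ee_pos': array([6.24475892e+02, 5.15174723e-02, 2.43553042e+02]), 'ee_rot': array([-2.22044754e+00, -2.22048627e+00,  1.71215777e-03]), 'wrist_force': array([ 0.3145532 ,  0.14577002, -0.65645151]), 'torque': array([-0.01371351, -0.01139947, -0.01527954]), 'grasp_force': 0.0, 'width': 87.13129274623637}
```

View pics/scene0.png

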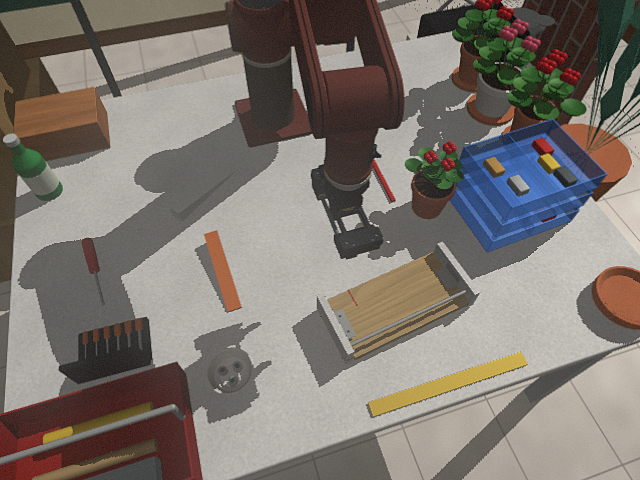

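View pics/side0.png

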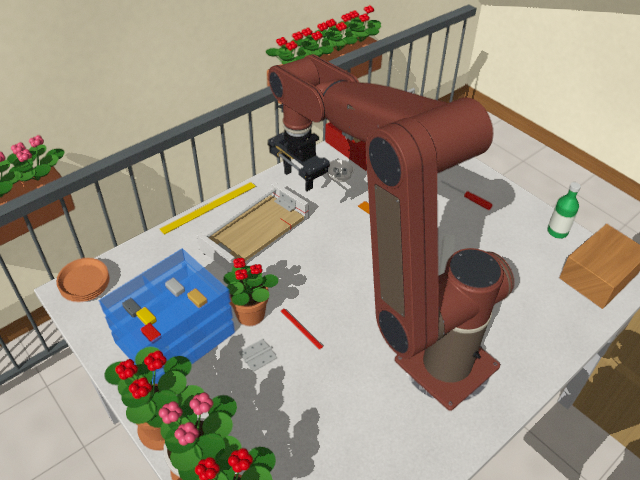

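The scene picture shows an orange wedge-like bar from (211,233) to (235,308). The riser's front edge runs from about (320,300) to (432,248), with the red tick at (352,297).

What could be mistaken for the wedge:
- A pale wedge at (203,195), which is the white decoy.
- The yellow bar at (447,383).
- The red pencil at (383,180).

I choose the orange one at (222,270) and will check it in a close crop.

```bash
cat > h.py <<'E'
import numpy as np, cv2
from scipy.spatial.transform import Rotation as Ro
from rig import r, optics
def cam(n):
    c=optics.get_calibration(n);K=c["intrinsics"];k=c["k1"]
    if n=="wrist":
        s=r.state();T=np.eye(4);T[:3,:3]=Ro.from_rotvec(s["ee_rot"]).as_matrix();T[:3,3]=s["ee_pos"]
        W=T@c["tool_from_camera"];Rw,o=W[:3,:3],W[:3,3]
    else: Rw=c["R"].T;o=-Rw@c["t"]
    return K,np.array([k,0,0,0.]),Rw,o
def w(C,px,z):
    K,d,Rw,o=C
    p=cv2.undistortPoints(np.array(px,float).reshape(-1,1,2),K,d).reshape(-1,2)
    D=np.c_[p,np.ones(len(p))]@Rw.T
    z=np.broadcast_to(z,len(p))
    return o+D*((z-o[2])/D[:,2])[:,None]
def px(C,X):
    K,d,Rw,o=C
    Xc=(np.array(X,float).reshape(-1,3)-o)@Rw
    return cv2.projectPoints(Xc,np.zeros(3),np.zeros(3),K,d)[0].reshape(-1,2)
E
python3 - <<'E'
from h import *
im=cv2.imread("pics/scene0.png")
a=cv2.resize(im[180:320,150:350],None,fx=4,fy=4,interpolation=cv2.INTER_CUBIC)
cv2.imwrite("pics/crop1.png",a)
b=cv2.resize(im[235:365,305:485],None,fx=4.4,fy=4.4,interpolation=cv2.INTER_CUBIC)
cv2.imwrite("pics/crop2.png",b)
E
```

```text
(no output)
```

View pics/crop1.png

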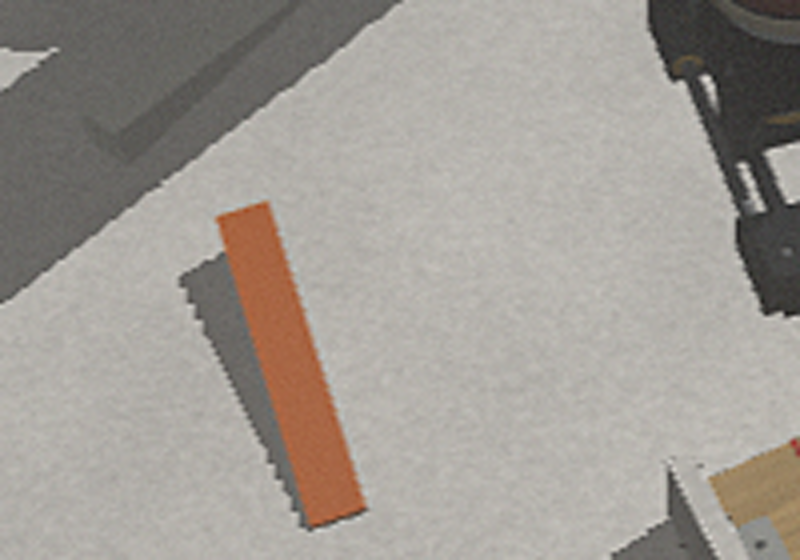

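View pics/crop2.png

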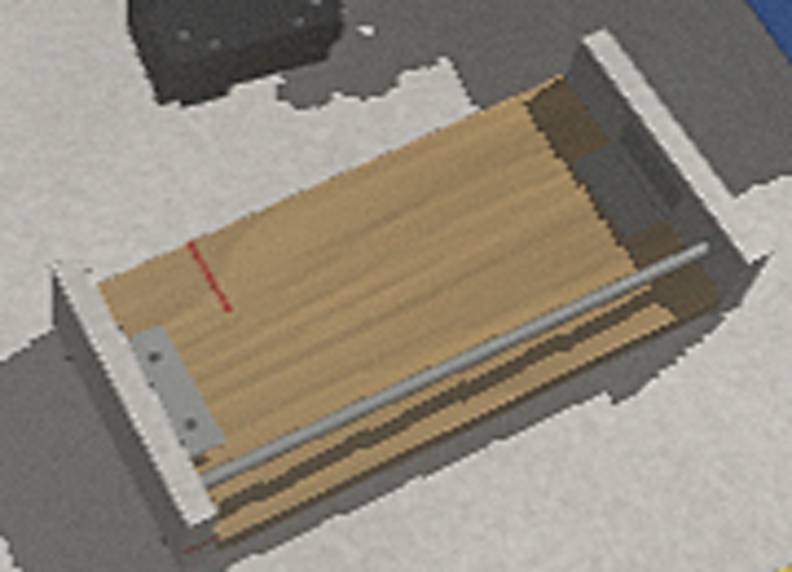

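The orange wedge has its butt at the top, at about (204,234)–(217,230). That end casts the widest shadow. The toe is at (227,311)–(241,307). The second crop shows the tick's front end at about (348,290), with the bracket on the -y cheek.

Run:
```python
from h import *
np.set_printoptions(suppress=True,precision=1)
C=cam("scene")
c1=lambda *p:[(150+(a+.5)/4-.5,180+(b+.5)/4-.5) for a,b in p]
c2=lambda *p:[(305+(a+.5)/4.4-.5,235+(b+.5)/4.4-.5) for a,b in p]
b=w(C,c1((217,216),(268,202)),36);t=w(C,c1((308,526),(365,508)),4)
print(b,t);d=t.mean(0)-b.mean(0);print("len",np.hypot(*d[:2]),"yaw",np.arctan2(d[1],d[0]),"wid",np.linalg.norm(b[0]-b[1]),np.linalg.norm(t[0]-t[1]))
print("tick",w(C,c2((191,243),(229,311)),31))
ck=w(C,c2((55,265),(190,527),(217,510),(583,42),(605,30),(770,252)),72);print(ck)
e=w(C,c2((100,285),(525,97)),[28,36]);print("front edge",e,np.arctan2(*(e[1]-e[0])[:2]))
```

```text
[[ 396.1 -278.1   36. ]
 [ 395.2 -245.8   36. ]] [[ 604.7 -267.5    4. ]
 [ 603.5 -233.6    4. ]]
len 208.80646758493913 yaw 0.05448987810221293 wid 32.29217569564919 33.9341054932117
tick [[650.6  13.4  31. ]
 [693.6  18.9  31. ]]
[[661.  -64.9  72. ]
 [809.1 -45.7  72. ]
 [805.2 -30.9  72. ]
 [619.6 245.8  72. ]
 [616.1 260.5  72. ]
 [762.7 280.4  72. ]]
front edge [[657.9 -39.5  28. ]
 [623.7 217.2  36. ]] -0.13248288588393603
```

The wedge measures 209 × 33 against 210 × 34 given, so the choice holds. Its yaw is about 0.054, the riser's is about 0.133, and the wedge_grip point is near (421,-261). First I turn the tool so the fingers close across the wedge.

```bash
python3 -m pendant '[{"az":0.15},{"az":0.15},{"az":0.15},{"az":0.15},{"az":0.15},{"az":0.15},{"az":0.15},{"az":0.15},{"az":0.15},{"az":0.15},{"az":0.016},{}]'
python3 - <<'E'
from h import *
np.set_printoptions(suppress=True,precision=3)
s=r.state();R=Ro.from_rotvec(s["ee_rot"]).as_matrix();print(R,s["ee_pos"],s["joint_positions"])
print("cm",R.T@(np.array([420.6,-260.6,140])-s["ee_pos"])/10)
E
```

```text
[[-0.     1.    -0.002]
 [ 1.     0.     0.   ]
 [ 0.    -0.002 -1.   ]] [624.476   0.052 243.553] [-0.126  0.221  1.527 -0.     1.395 -0.126]
cm [-26.067 -20.37   10.386]schema error: expected keys dx, dy, dz, ax, ay, az, hand
```

```bash
python3 -m pendant '[{"dx":0,"dy":0,"dz":0,"ax":0,"ay":0,"az":0.15,"hand":-1},{"dx":0,"dy":0,"dz":0,"ax":0,"ay":0,"az":0.15,"hand":-1},{"dx":0,"dy":0,"dz":0,"ax":0,"ay":0,"az":0.15,"hand":-1},{"dx":0,"dy":0,"dz":0,"ax":0,"ay":0,"az":0.15,"hand":-1},{"dx":0,"dy":0,"dz":0,"ax":0,"ay":0,"az":0.15,"hand":-1},{"dx":0,"dy":0,"dz":0,"ax":0,"ay":0,"az":0.15,"hand":-1},{"dx":0,"dy":0,"dz":0,"ax":0,"ay":0,"az":0.15,"hand":-1},{"dx":0,"dy":0,"dz":0,"ax":0,"ay":0,"az":0.15,"hand":-1},{"dx":0,"dy":0,"dz":0,"ax":0,"ay":0,"az":0.15,"hand":-1},{"dx":0,"dy":0,"dz":0,"ax":0,"ay":0,"az":0.15,"hand":-1},{"dx":0,"dy":0,"dz":0,"ax":0,"ay":0,"az":0.016,"hand":-1},{"dx":0,"dy":0,"dz":0,"ax":0,"ay":0,"az":0,"hand":-1}]'
python3 - <<'E'
from h import *
np.set_printoptions(suppress=True,precision=3)
s=r.state();R=Ro.from_rotvec(s["ee_rot"]).as_matrix();print(R,s["ee_pos"],s["joint_positions"])
print("cm",R.T@(np.array([420.6,-260.6,140])-s["ee_pos"])/10)
E
```

```text
t: 1.3
ee_pos: [624.8, 0.0, 244.1]
ee_rot: [-3.14, -0.091, 0.001]
wrist_force: [-0.2, 0.2, 0.2]
width: 87.1
grasp_force: 0.0
[[ 0.998  0.058 -0.001]
 [ 0.058 -0.998  0.   ]
 [-0.001 -0.    -1.   ]] [624.777   0.034 244.117] [-0.126  0.221  1.527  0.     1.395  1.387]
cm [-21.888  24.836  10.424]
```

```bash
python3 -m pendant '[{"dx":-2.43,"dy":2.76,"dz":1.16,"ax":0,"ay":0,"az":0,"hand":-1},{"dx":-2.43,"dy":2.76,"dz":1.16,"ax":0,"ay":0,"az":0,"hand":-1},{"dx":-2.43,"dy":2.76,"dz":1.16,"ax":0,"ay":0,"az":0,"hand":-1},{"dx":-2.43,"dy":2.76,"dz":1.16,"ax":0,"ay":0,"az":0,"hand":-1},{"dx":-2.43,"dy":2.76,"dz":1.16,"ax":0,"ay":0,"az":0,"hand":-1},{"dx":-2.43,"dy":2.76,"dz":1.16,"ax":0,"ay":0,"az":0,"hand":-1},{"dx":-2.43,"dy":2.76,"dz":1.16,"ax":0,"ay":0,"az":0,"hand":-1},{"dx":-2.43,"dy":2.76,"dz":1.16,"ax":0,"ay":0,"az":0,"hand":-1},{"dx":-2.43,"dy":2.76,"dz":1.16,"ax":0,"ay":0,"az":0,"hand":-1},{"dx":0,"dy":0,"dz":0,"ax":0,"ay":0,"az":0,"hand":-1},{"dx":0,"dy":0,"dz":0,"ax":0,"ay":0,"az":0,"hand":-1}]'
python3 - <<'E'
from h import *
np.set_printoptions(suppress=True,precision=3)
C=cam("wrist");im=optics.capture("wrist");cv2.imwrite("pics/w1.png",im)
hsv=cv2.cvtColor(im,cv2.COLOR_BGR2HSV);m=cv2.inRange(hsv,(4,110,60),(18,255,255))
n,l,st,ce=cv2.connectedComponentsWithStats(m);print(st[1:][st[1:,4]>100])
print(r.state()["ee_pos"])
s=r.state();P=px(C,[[395.6,-262,36],[604,-250.5,4],[420.6,-260.6,32]]);print(P)
E
```

```text
t: 2.4
ee_pos: [419.7, -260.3, 140.0]
ee_rot: [-3.14, -0.086, 0.0]
wrist_force: [0.8, 0.2, -0.5]
width: 86.8
grasp_force: 0.0
[[  299     0    51   277 13572]
 [  622     0    18    42   596]]
[ 420.506 -259.953  140.388]
[[323.93  275.629]
 [324.013 -37.761]
 [323.91  240.665]]
```

View pics/w1.png

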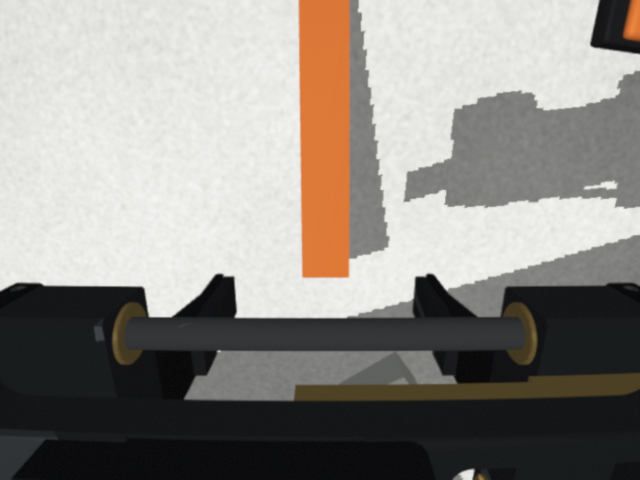

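The wrist view shows the wedge's butt edge at row 276, columns 303–349. That is within 2 px of the prediction. Before descending I check how far the white decoy is from the fingers.

Run:
```python
from h import *
np.set_printoptions(suppress=True,precision=1)
print(w(cam("scene"),[(172,210),(181,220),(235,173)],[20,0,0]))
```

```text
[[ 284.3 -346.2   20. ]
 [ 307.9 -331.     0. ]
 [ 189.  -161.1   -0. ]]
```

The decoy is clear: its nearest point is at x 308, and the fingers stay beyond x 405. I descend and grip.

```bash
python3 -m pendant '[{"dx":0,"dy":0.1,"dz":3.0,"ax":0,"ay":0,"az":0,"hand":-1},{"dx":0,"dy":0,"dz":3.0,"ax":0,"ay":0,"az":0,"hand":-1},{"dx":0,"dy":0,"dz":3.0,"ax":0,"ay":0,"az":0,"hand":-1},{"dx":0,"dy":0,"dz":2.4,"ax":0,"ay":0,"az":0,"hand":-1},{"dx":0,"dy":0,"dz":0,"ax":0,"ay":0,"az":0,"hand":-1},{"dx":0,"dy":0,"dz":0,"ax":0,"ay":0,"az":0,"hand":1},{"dx":0,"dy":0,"dz":0,"ax":0,"ay":0,"az":0,"hand":1},{"dx":0,"dy":0,"dz":0,"ax":0,"ay":0,"az":0,"hand":1},{"dx":0,"dy":0,"dz":0,"ax":0,"ay":0,"az":0,"hand":1},{"dx":0,"dy":0,"dz":0,"ax":0,"ay":0,"az":0,"hand":1},{"dx":0,"dy":0,"dz":0,"ax":0,"ay":0,"az":0,"hand":1}]' 40
python3 - <<'E'
from h import *
np.set_printoptions(suppress=True,precision=3)
s=r.state();R=Ro.from_rotvec(s["ee_rot"]).as_matrix();print(R,s["ee_pos"],s["wrist_force"],s["width"],s["grasp_force"])
E
```

```text
t: 3.55
ee_pos: [420.3, -261.1, 26.4]
ee_rot: [3.14, 0.086, 0.0]
wrist_force: [-0.1, 0.3, 0.7]
width: 46.9
grasp_force: 0.0
[[ 0.999  0.055  0.   ]
 [ 0.055 -0.999 -0.   ]
 [ 0.     0.    -1.   ]] [ 420.328 -261.138   26.433] [-0.13   0.307  0.736] 46.92413230760387 0.0
```

```bash
python3 -m pendant '[{"dx":0,"dy":0,"dz":0,"ax":0,"ay":0,"az":0,"hand":1},{"dx":0,"dy":0,"dz":0,"ax":0,"ay":0,"az":0,"hand":1},{"dx":0,"dy":0,"dz":0,"ax":0,"ay":0,"az":0,"hand":1},{"dx":0,"dy":0,"dz":0,"ax":0,"ay":0,"az":0,"hand":1},{"dx":0,"dy":0,"dz":0,"ax":0,"ay":0,"az":0,"hand":1}]' 40
python3 - <<'E'
from h import *
np.set_printoptions(suppress=True,precision=1)
print("pencil",w(cam("scene"),[(373,158),(393,200)],0),w(cam("side"),[(283,311),(321,346)],0))
print("pot",w(cam("scene"),[(432,216)],0),w(cam("side"),[(251,324)],0), "flower edge",w(cam("scene"),[(406,165)],150))
s=r.state();print(s["ee_pos"],s["wrist_force"],s["width"],s["grasp_force"])
E
```

```text
t: 4.05
ee_pos: [420.2, -261.0, 26.2]
ee_rot: [-3.14, -0.086, 0.0]
wrist_force: [-1.2, 0.1, 1.6]
width: 34.0
grasp_force: 40.0
pencil [[253.3 233.3  -0. ]
 [414.8 228.8   0. ]] [[413.3 223.9   0. ]
 [254.5 218.6   0. ]]
pot [[496.3 306.6   0. ]] [[434.1 320.3   0. ]] flower edge [[427.9 236.2 150. ]]
[ 420.2 -261.    26.2] [-1.2  0.1  1.6] 34.007554787277826 39.981159288436174
```

The wedge is gripped: 34.0 mm wide at 40 N. The pencil and the pot are well clear, at y above 215. Next I slide the wedge along the shelf to in front of the tick.

```bash
python3 -m pendant '[{"dx":0.3,"dy":-2.4,"dz":0,"ax":0,"ay":0,"az":0,"hand":1},{"dx":0.3,"dy":-2.4,"dz":0,"ax":0,"ay":0,"az":0,"hand":1},{"dx":0.3,"dy":-2.4,"dz":0,"ax":0,"ay":0,"az":0,"hand":1},{"dx":0.3,"dy":-2.4,"dz":0,"ax":0,"ay":0,"az":0,"hand":1},{"dx":0.3,"dy":-2.4,"dz":0,"ax":0,"ay":0,"az":0,"hand":1},{"dx":0.3,"dy":-2.4,"dz":0,"ax":0,"ay":0,"az":0,"hand":1},{"dx":0.3,"dy":-2.4,"dz":0,"ax":0,"ay":0,"az":0,"hand":1},{"dx":0.3,"dy":-2.4,"dz":0,"ax":0,"ay":0,"az":0,"hand":1},{"dx":0.3,"dy":-2.4,"dz":0,"ax":0,"ay":0,"az":0,"hand":1},{"dx":0.3,"dy":-2.8,"dz":0,"ax":0,"ay":0,"az":-0.04,"hand":1},{"dx":0,"dy":0,"dz":0,"ax":0,"ay":0,"az":-0.038,"hand":1},{"dx":0,"dy":0,"dz":0,"ax":0,"ay":0,"az":0,"hand":1}]'
python3 - <<'E'
from h import *
np.set_printoptions(suppress=True,precision=1)
s=r.state();print(s["ee_pos"],s["wrist_force"],s["width"],s["torque"])
C=cam("wrist");im=optics.capture("wrist");cv2.imwrite("pics/w2.png",im)
cv2.imwrite("pics/s2.png",cv2.resize(optics.capture("scene")[200:370,200:400],None,fx=3.5,fy=3.5,interpolation=cv2.INTER_CUBIC))
print(px(C,[[650.6,13.4,31],[650.6,13.4,15]]))
E
```

```text
t: 5.25
ee_pos: [436.9, -14.8, 26.1]
ee_rot: [-3.134, -0.212, -0.0]
wrist_force: [-0.5, 2.2, 0.5]
width: 33.7
grasp_force: 40.0
[436.9 -14.8  26.1] [-0.5  2.2  0.5] 33.68592291649328 [0.4 0.1 0.2]
[[ 325.7 -337.9]
 [ 325.5 -291.5]]
```

View pics/w2.png

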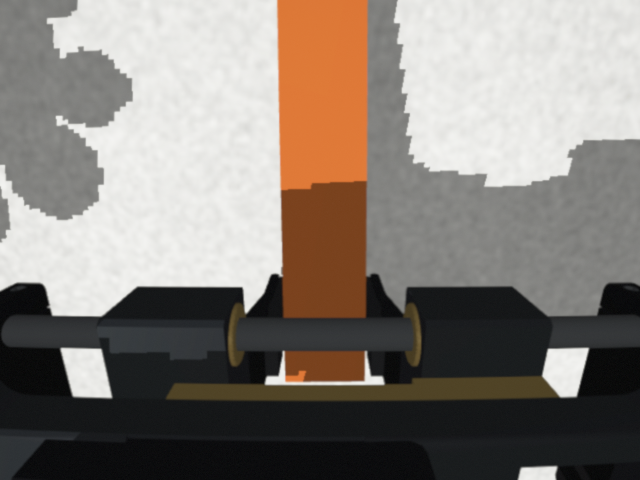

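View pics/s2.png

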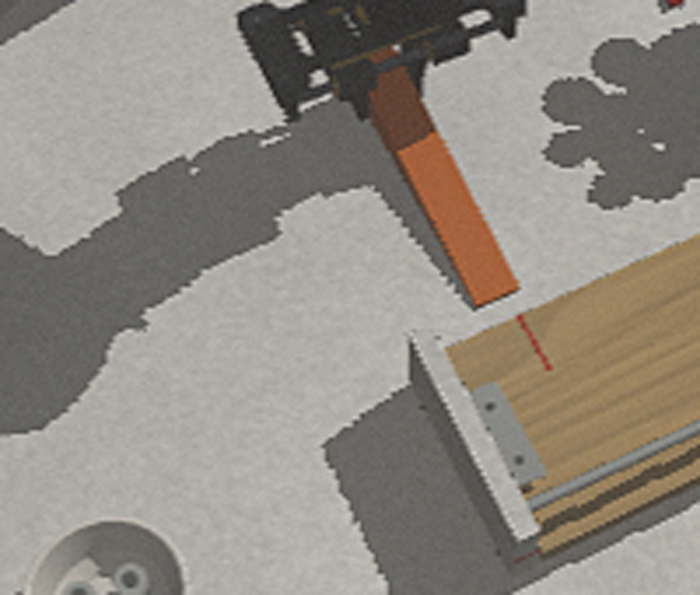

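The wedge's toe is at about crop (475,306)–(519,290), just in front of the board and pointing near the tick, which is at crop (520,317). I check the toe, the yaw and the lateral offset.

Run:
```python
from h import *
np.set_printoptions(suppress=True,precision=2)
C=cam("scene");c=lambda *p:[(200+(a+.5)/3.5-.5,200+(b+.5)/3.5-.5) for a,b in p]
t=w(C,c((475,306),(519,290)),4).mean(0);s=r.state();R=Ro.from_rotvec(s["ee_rot"]).as_matrix()
print("toe seen",t,"toe by tool",s["ee_pos"]+R@[185,0,26]-0)
print("tool yaw",np.arctan2(R[1,0],R[0,0]),"seen yaw",np.arctan2(t[1]-s["ee_pos"][1],t[0]-s["ee_pos"][0]),"tilt",R[:,2])
k=w(C,c((520,317),(549,370)),31);print("tick",k)
a=.133;u=np.array([np.cos(a),np.sin(a)]);v=np.array([-u[1],u[0]])
print("gap,lat",(k[0]-t)[:2]@u,(k[0]-t)[:2]@v)
f=w(C,c((447,347),(520,315)),[28,31]);print(f)
```

```text
toe seen [620.37   9.41   4.  ] toe by tool [620.29   8.83   0.16]
tool yaw 0.13202113025337678 seen yaw 0.13510331952591825 tilt [ 0.  0. -1.]
tick [[651.63  13.5   31.  ]
 [693.62  18.54  31.  ]]
gap,lat 31.521448435710752 -0.09295205560006362
[[656.5  -38.98  28.  ]
 [650.23  14.    31.  ]]
```

Toe gap is 31.5 mm, lateral offset about 0 and yaw within 0.005. I push in 60 mm, which stops short of any contact (earliest at about 77 mm).

```bash
python3 -m pendant '[{"dx":1,"dy":0,"dz":0,"ax":0,"ay":0,"az":0,"hand":1},{"dx":1,"dy":0,"dz":0,"ax":0,"ay":0,"az":0,"hand":1},{"dx":1,"dy":0,"dz":0,"ax":0,"ay":0,"az":0,"hand":1},{"dx":1,"dy":0,"dz":0,"ax":0,"ay":0,"az":0,"hand":1},{"dx":1,"dy":0,"dz":0,"ax":0,"ay":0,"az":0,"hand":1},{"dx":1,"dy":0,"dz":0,"ax":0,"ay":0,"az":0,"hand":1},{"dx":0,"dy":0,"dz":0,"ax":0,"ay":0,"az":0,"hand":1}]'
for i in 1; do python3 -m pendant '[{"dx":0.5,"dy":0,"dz":0,"ax":0,"ay":0,"az":0,"hand":1},{"dx":0.5,"dy":0,"dz":0,"ax":0,"ay":0,"az":0,"hand":1},{"dx":0.5,"dy":0,"dz":0,"ax":0,"ay":0,"az":0,"hand":1}]'; done
python3 -m pendant '[{"dx":0.4,"dy":0,"dz":0,"ax":0,"ay":0,"az":0,"hand":1},{"dx":0.4,"dy":0,"dz":0,"ax":0,"ay":0,"az":0,"hand":1}]'
python3 -m pendant '[{"dx":0.4,"dy":0,"dz":0,"ax":0,"ay":0,"az":0,"hand":1},{"dx":0.4,"dy":0,"dz":0,"ax":0,"ay":0,"az":0,"hand":1}]'
python3 -m pendant '[{"dx":0.4,"dy":0,"dz":0,"ax":0,"ay":0,"az":0,"hand":1},{"dx":0.4,"dy":0,"dz":0,"ax":0,"ay":0,"az":0,"hand":1}]'
python3 -m pendant '[{"dx":0.4,"dy":0,"dz":0,"ax":0,"ay":0,"az":0,"hand":1},{"dx":0.4,"dy":0,"dz":0,"ax":0,"ay":0,"az":0,"hand":1}]'
```

```text
t: 6.05
ee_pos: [497.1, -8.8, 26.1]
ee_rot: [3.134, 0.205, 0.0]
wrist_force: [1.2, -0.4, -2.8]
width: 34.1
grasp_force: 40.0
t: 6.35
ee_pos: [509.4, -6.6, 26.1]
ee_rot: [-3.135, -0.206, 0.007]
wrist_force: [-9.2, -1.6, 11.3]
width: 33.5
grasp_force: 40.0
t: 6.55
ee_pos: [517.2, -5.5, 26.1]
ee_rot: [-3.135, -0.207, 0.007]
wrist_force: [-9.8, -1.0, 10.3]
width: 33.8
grasp_force: 40.0
t: 6.75
ee_pos: [525.3, -4.4, 26.1]
ee_rot: [-3.135, -0.207, 0.007]
wrist_force: [-9.4, 0.2, 11.2]
width: 33.7
grasp_force: 40.0
t: 6.95
ee_pos: [533.0, -3.4, 26.1]
ee_rot: [-3.135, -0.207, 0.008]
wrist_force: [-13.8, -1.9, 14.9]
width: 33.5
grasp_force: 40.0
t: 7.15
ee_pos: [538.9, -2.5, 26.0]
ee_rot: [-3.135, -0.207, 0.015]
wrist_force: [-18.8, -3.1, 19.0]
width: 33.5
grasp_force: 40.0
```

```bash
python3 -m pendant '[{"dx":0,"dy":0,"dz":0,"ax":0,"ay":0,"az":0,"hand":1},{"dx":0,"dy":0,"dz":0,"ax":0,"ay":0,"az":0,"hand":1},{"dx":0,"dy":0,"dz":0,"ax":0,"ay":0,"az":0,"hand":1}]'
python3 - <<'E'
from h import *
np.set_printoptions(suppress=True,precision=3)
im=optics.capture("scene");cv2.imwrite("pics/sc3.png",im);iw=optics.capture("wrist");cv2.imwrite("pics/w3.png",iw);cv2.imwrite("pics/sd3.png",optics.capture("side"))
a=cv2.resize(im[230:370,300:440],None,fx=4,fy=4,interpolation=cv2.INTER_CUBIC)
cv2.imwrite("pics/v3.png",a)
s=r.state();print(s["ee_pos"],Ro.from_rotvec(s["ee_rot"]).as_matrix(),s["wrist_force"],s["torque"])
E
```

```text
t: 7.45
ee_pos: [540.2, -2.4, 26.1]
ee_rot: [-3.135, -0.207, 0.01]
wrist_force: [-12.6, -2.2, 12.4]
width: 33.8
grasp_force: 40.0
[540.254  -2.364  26.093] [[ 0.991  0.131 -0.006]
 [ 0.131 -0.991 -0.   ]
 [-0.006 -0.001 -1.   ]] [-12.348  -1.141  12.599] [-0.037  1.886  0.044]
```

View pics/v3.png

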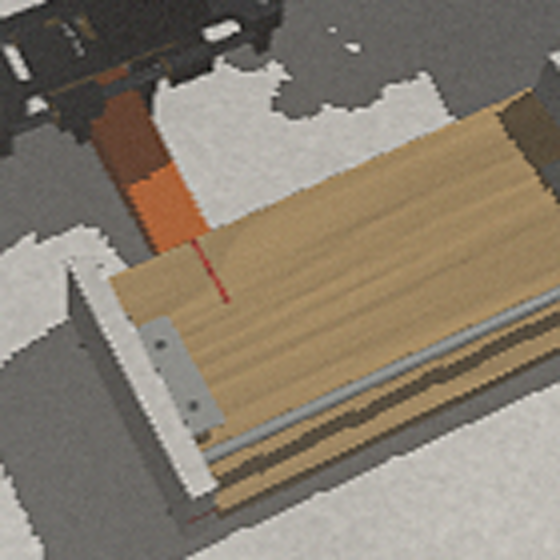

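The crop shows the wedge under the board, just -y of the tick at crop (195,241), square and well placed. The hand bears down about 12 N, so I relieve that before feeling for the stop.

```bash
python3 -m pendant '[{"dx":0,"dy":0,"dz":-0.05,"ax":0,"ay":0,"az":0,"hand":1},{"dx":0,"dy":0,"dz":0,"ax":0,"ay":0,"az":0,"hand":1},{"dx":0,"dy":0,"dz":0,"ax":0,"ay":0,"az":0,"hand":1}]'
python3 - <<'E'
from h import *
np.set_printoptions(suppress=True,precision=4)
s=r.state();print(s["ee_pos"],Ro.from_rotvec(s["ee_rot"]).as_matrix()[2],s["wrist_force"],s["torque"])
E
```

```text
t: 7.9
ee_pos: [540.2, -2.4, 26.1]
ee_rot: [-3.135, -0.207, 0.009]
wrist_force: [-9.3, -0.8, 9.6]
width: 33.7
grasp_force: 40.0
[540.1844  -2.3591  26.058 ] [-0.006  -0.0005 -1.    ] [-9.2732 -0.7966  9.6247] [-0.0409  1.5441  0.0344]
```

```bash
python3 -m pendant '[{"dx":0,"dy":0,"dz":-0.1,"ax":0,"ay":0,"az":0,"hand":1},{"dx":0,"dy":0,"dz":0,"ax":0,"ay":0,"az":0,"hand":1},{"dx":0,"dy":0,"dz":0,"ax":0,"ay":0,"az":0,"hand":1}]'
python3 - <<'E'
from h import *
np.set_printoptions(suppress=True,precision=4)
s=r.state();print(s["ee_pos"],Ro.from_rotvec(s["ee_rot"]).as_matrix()[2],s["wrist_force"],s["torque"])
E
python3 -m pendant '[{"dx":0.2,"dy":0,"dz":0,"ax":0,"ay":0,"az":0,"hand":1},{"dx":0.2,"dy":0,"dz":0,"ax":0,"ay":0,"az":0,"hand":1},{"dx":0.2,"dy":0,"dz":0,"ax":0,"ay":0,"az":0,"hand":1}]'
python3 - <<'E'
from h import *
np.set_printoptions(suppress=True,precision=4)
s=r.state();print(s["ee_pos"],Ro.from_rotvec(s["ee_rot"]).as_matrix()[2],s["wrist_force"],s["torque"])
E
```

```text
t: 8.2
ee_pos: [541.5, -1.9, 26.5]
ee_rot: [-3.134, -0.207, 0.004]
wrist_force: [-2.5, -2.3, -4.0]
width: 33.3
grasp_force: 40.0
[541.5161  -1.904   26.5343] [-0.0027 -0.0005 -1.    ] [-2.4985 -2.31   -3.9649] [-0.0683  0.6772 -0.0995]
t: 8.5
ee_pos: [548.8, -0.6, 27.2]
ee_rot: [-3.134, -0.209, 0.001]
wrist_force: [-2.3, 0.9, -6.4]
width: 33.5
grasp_force: 40.0
[548.7767  -0.6457  27.246 ] [-0.0007 -0.0002 -1.    ] [-2.3354  0.9025 -6.3765] [-0.0074  0.8754 -0.0388]
```

```bash
cat > q.py <<'E'
from h import *
np.set_printoptions(suppress=True,precision=3)
s=r.state();R=Ro.from_rotvec(s["ee_rot"]).as_matrix();print("s=%.1f"%((s["ee_pos"][:2]-[436.9,-14.8])@R[:2,0]-31.5),s["ee_pos"],"push %.1f lat %.1f up %.1f"%(-s["wrist_force"]@R[:,0],s["wrist_force"]@R[:,1],s["wrist_force"][2]),"ty %.2f"%s["torque"][1],"tilt",R[2,0], "yaw",np.arctan2(R[1,0],R[0,0]))
E
python3 -m pendant '[{"dx":0,"dy":0,"dz":0.06,"ax":0,"ay":0,"az":0,"hand":1},{"dx":0,"dy":0,"dz":0,"ax":0,"ay":0,"az":0,"hand":1}]'>/dev/null; python3 q.py
python3 -m pendant '[{"dx":0.2,"dy":0,"dz":0,"ax":0,"ay":0,"az":0,"hand":1},{"dx":0.2,"dy":0,"dz":0,"ax":0,"ay":0,"az":0,"hand":1}]'>/dev/null; python3 q.py
python3 -m pendant '[{"dx":0.2,"dy":0,"dz":0,"ax":0,"ay":0,"az":0,"hand":1}]'>/dev/null; python3 q.py
```

```text
s=81.7 [549.249  -0.656  26.983] push 0.3 lat -0.6 up -6.0 ty 0.56 tilt 0.000608255537835361 yaw 0.1329665692741711
s=85.3 [552.763  -0.187  26.967] push 2.5 lat 0.6 up -5.3 ty 0.82 tilt -0.0004011173194751818 yaw 0.13282737212294937
s=87.4 [554.88    0.05   26.997] push 1.9 lat -0.4 up -4.9 ty 0.83 tilt -0.0002246647541904655 yaw 0.13279981906605076
```

```bash
python3 -m pendant '[{"dx":0,"dy":0,"dz":0.07,"ax":0,"ay":0,"az":0,"hand":1},{"dx":0.1,"dy":0,"dz":0,"ax":0,"ay":0,"az":0,"hand":1}]'>/dev/null; python3 q.py
python3 -m pendant '[{"dx":0.1,"dy":0,"dz":0,"ax":0,"ay":0,"az":0,"hand":1},{"dx":0.1,"dy":0,"dz":0,"ax":0,"ay":0,"az":0,"hand":1}]'>/dev/null; python3 q.py
python3 -m pendant '[{"dx":0.1,"dy":0,"dz":0,"ax":0,"ay":0,"az":0,"hand":1},{"dx":0,"dy":0,"dz":0,"ax":0,"ay":0,"az":0,"hand":1}]'>/dev/null; python3 q.py
```

```text
s=88.3 [555.753   0.151  26.279] push 3.5 lat -0.2 up -4.4 ty 0.79 tilt -0.0002414067304845812 yaw 0.13281602013439278
s=90.4 [557.833   0.417  26.381] push 2.0 lat 0.2 up -5.9 ty 0.67 tilt -7.221154452406087e-05 yaw 0.1328095101849919
s=91.6 [559.076   0.56   26.446] push 1.3 lat -0.6 up -4.8 ty 0.59 tilt 0.0004617703085132314 yaw 0.1328013943136183
```

```bash
python3 -m pendant '[{"dx":0,"dy":0,"dz":0.04,"ax":0,"ay":0,"az":0,"hand":1},{"dx":0,"dy":0,"dz":0,"ax":0,"ay":0,"az":0,"hand":1}]'>/dev/null; python3 q.py
python3 -m pendant '[{"dx":0.1,"dy":0,"dz":0.03,"ax":0,"ay":0,"az":0,"hand":1},{"dx":0,"dy":0,"dz":0,"ax":0,"ay":0,"az":0,"hand":1}]'>/dev/null; python3 q.py
python3 -m pendant '[{"dx":0.1,"dy":0,"dz":0,"ax":0,"ay":0,"az":0,"hand":1},{"dx":0,"dy":0,"dz":0,"ax":0,"ay":0,"az":0,"hand":1}]'>/dev/null; python3 q.py
```

```text
s=91.5 [558.985   0.559  26.084] push 2.5 lat 0.5 up -4.1 ty 0.58 tilt 0.0004135631860152928 yaw 0.13276049293343797
s=91.9 [559.319   0.587  26.103] push 6.6 lat 0.0 up 1.7 ty 1.32 tilt -0.0014337685896139052 yaw 0.13294189898971048
s=93.0 [560.406   0.7    26.102] push 6.2 lat -0.2 up 1.8 ty 1.16 tilt -0.001122908836455202 yaw 0.1329546874553215
```

The wedge is flat again, with a baseline push of about 6 N and a bearing of about 2 N. I advance in small steps and feel for the stop.

```bash
P='python3 q.py'
python3 -m pendant '[{"dx":0.1,"dy":0,"dz":0,"ax":0,"ay":0,"az":0,"hand":1},{"dx":0,"dy":0,"dz":0,"ax":0,"ay":0,"az":0,"hand":1}]'>/dev/null; $P
python3 -m pendant '[{"dx":0.1,"dy":0,"dz":0,"ax":0,"ay":0,"az":0,"hand":1},{"dx":0,"dy":0,"dz":0,"ax":0,"ay":0,"az":0,"hand":1}]'>/dev/null; $P
python3 -m pendant '[{"dx":0.1,"dy":0,"dz":0,"ax":0,"ay":0,"az":0,"hand":1},{"dx":0,"dy":0,"dz":0,"ax":0,"ay":0,"az":0,"hand":1}]'>/dev/null; $P
```

```text
s=94.0 [561.411   0.838  26.118] push 6.6 lat -0.6 up 1.8 ty 1.19 tilt -0.0010756263481331491 yaw 0.1329413236276462
s=95.0 [562.392   0.954  26.129] push 7.1 lat 0.5 up 1.9 ty 1.21 tilt -0.00107129684174966 yaw 0.13291173913404264
s=96.0 [563.391   1.097  26.114] push 6.1 lat 0.0 up 2.2 ty 1.24 tilt -0.0011007156421496181 yaw 0.13293172908754536
```

```bash
P='python3 q.py'
python3 -m pendant '[{"dx":0.1,"dy":0,"dz":0,"ax":0,"ay":0,"az":0,"hand":1},{"dx":0.1,"dy":0,"dz":0,"ax":0,"ay":0,"az":0,"hand":1},{"dx":0,"dy":0,"dz":0,"ax":0,"ay":0,"az":0,"hand":1}]'>/dev/null; $P
python3 -m pendant '[{"dx":0.1,"dy":0,"dz":0,"ax":0,"ay":0,"az":0,"hand":1},{"dx":0,"dy":0,"dz":0,"ax":0,"ay":0,"az":0,"hand":1}]'>/dev/null; $P
python3 - <<'E'
from h import *
a=cv2.imread("pics/sd3.png");im=optics.capture("side");cv2.imwrite("pics/sd4.png",im)
a0=cv2.imread("pics/side0.png")
f=lambda i:cv2.resize(i[175:265,195:325],None,fx=3,fy=3,interpolation=cv2.INTER_CUBIC)
cv2.imwrite("pics/v4.png",np.vstack([f(a0),f(im)]))
E
```

```text
s=98.0 [565.373   1.359  26.082] push 5.2 lat 0.3 up 2.0 ty 1.20 tilt -0.001092627096811478 yaw 0.13291634706102182
s=98.9 [566.321   1.496  26.096] push 6.1 lat -0.0 up 1.3 ty 1.29 tilt -0.001178575365738443 yaw 0.13296615509799456
```

View pics/v4.png

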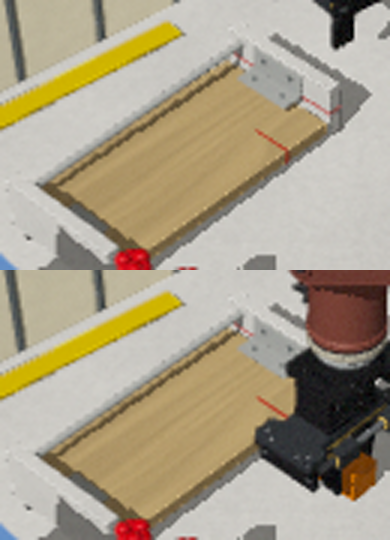

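The side view shows the tick's inner end a little under 1 px higher than at the start, so the board is rising but not yet at its mark. I continue.

```bash
P='python3 q.py'
python3 -m pendant '[{"dx":0.15,"dy":0,"dz":0,"ax":0,"ay":0,"az":0,"hand":1},{"dx":0,"dy":0,"dz":0,"ax":0,"ay":0,"az":0,"hand":1}]'>/dev/null; $P
python3 -m pendant '[{"dx":0.15,"dy":0,"dz":0,"ax":0,"ay":0,"az":0,"hand":1},{"dx":0,"dy":0,"dz":0,"ax":0,"ay":0,"az":0,"hand":1}]'>/dev/null; $P
python3 -m pendant '[{"dx":0.15,"dy":0,"dz":0,"ax":0,"ay":0,"az":0,"hand":1},{"dx":0,"dy":0,"dz":0,"ax":0,"ay":0,"az":0,"hand":1}]'>/dev/null; $P
```

```text
s=100.6 [567.984   1.713  26.109] push 6.7 lat -0.7 up 0.7 ty 1.11 tilt -0.0008007865373407268 yaw 0.13291615849120778
s=102.1 [569.451   1.913  26.089] push 6.8 lat 0.4 up 0.9 ty 1.14 tilt -0.0008481990952411847 yaw 0.1329320162572507
s=103.6 [570.928   2.118  26.105] push 6.5 lat -0.1 up 0.7 ty 1.12 tilt -0.0008706835382561079 yaw 0.13296707504168548
```

```bash
P='python3 q.py'
python3 -m pendant '[{"dx":0.15,"dy":0,"dz":0,"ax":0,"ay":0,"az":0,"hand":1},{"dx":0,"dy":0,"dz":0,"ax":0,"ay":0,"az":0,"hand":1}]'>/dev/null; $P
python3 -m pendant '[{"dx":0.15,"dy":0,"dz":0,"ax":0,"ay":0,"az":0,"hand":1},{"dx":0,"dy":0,"dz":0,"ax":0,"ay":0,"az":0,"hand":1}]'>/dev/null; $P
```

```text
s=105.1 [572.453   2.296  26.147] push 5.6 lat -0.3 up 0.6 ty 1.12 tilt -0.0007937167744582212 yaw 0.13292469861537462
s=106.6 [573.911   2.496  26.11 ] push 6.1 lat -0.4 up 1.3 ty 1.14 tilt -0.0008805410964469874 yaw 0.1329375334468991
```

```bash
P='python3 q.py'
python3 -m pendant '[{"dx":0.15,"dy":0,"dz":0,"ax":0,"ay":0,"az":0,"hand":1},{"dx":0,"dy":0,"dz":0,"ax":0,"ay":0,"az":0,"hand":1}]'>/dev/null; $P
python3 -m pendant '[{"dx":0.15,"dy":0,"dz":0,"ax":0,"ay":0,"az":0,"hand":1},{"dx":0,"dy":0,"dz":0,"ax":0,"ay":0,"az":0,"hand":1}]'>/dev/null; $P
```

```text
s=108.1 [575.412   2.693  26.123] push 5.8 lat 0.2 up 0.6 ty 1.16 tilt -0.0008301254955022243 yaw 0.1329270418932405
s=109.6 [576.888   2.874  26.131] push 6.2 lat -0.5 up 0.5 ty 1.18 tilt -0.0008269246612654615 yaw 0.13291188841263318
```

```bash
P='python3 q.py'
python3 -m pendant '[{"dx":0.15,"dy":0,"dz":0,"ax":0,"ay":0,"az":0,"hand":1},{"dx":0,"dy":0,"dz":0,"ax":0,"ay":0,"az":0,"hand":1}]'>/dev/null; $P
python3 -m pendant '[{"dx":0.15,"dy":0,"dz":0,"ax":0,"ay":0,"az":0,"hand":1},{"dx":0,"dy":0,"dz":0,"ax":0,"ay":0,"az":0,"hand":1}]'>/dev/null; $P
```

```text
s=111.1 [578.377   3.098  26.141] push 6.6 lat 0.1 up 0.5 ty 1.20 tilt -0.0008529370675771703 yaw 0.13294236194761538
s=112.6 [579.838   3.267  26.083] push 5.1 lat 0.3 up 1.4 ty 1.09 tilt -0.0009106817460503781 yaw 0.13292499050742895
```

```bash
P='python3 q.py'
python3 -m pendant '[{"dx":0.15,"dy":0,"dz":0,"ax":0,"ay":0,"az":0,"hand":1},{"dx":0,"dy":0,"dz":0,"ax":0,"ay":0,"az":0,"hand":1}]'>/dev/null; $P
python3 -m pendant '[{"dx":0.15,"dy":0,"dz":0,"ax":0,"ay":0,"az":0,"hand":1},{"dx":0,"dy":0,"dz":0,"ax":0,"ay":0,"az":0,"hand":1}]'>/dev/null; $P
python3 - <<'E'
from h import *
# track the red tick (scene) against start
def tick(i,a,b,c,d):
    x=i[a:b,c:d].astype(float);m=np.clip(x[...,2]-1.55*x[...,1]-8,0,None);yy,xx=np.mgrid[a:b,c:d];return (m*xx).sum()/m.sum(),(m*yy).sum()/m.sum()
for n in ("scene0","sc3"): print(n,tick(cv2.imread(f"pics/{n}.png"),284,312,342,364))
im=optics.capture("scene");cv2.imwrite("pics/sc5.png",im);print(tick(im,284,312,342,364))
print(px(cam("scene"),[[672,16,31],[672,16,39]]))
E
```

```text
s=114.1 [581.308   3.479  26.104] push 4.6 lat -0.1 up 1.1 ty 1.12 tilt -0.0009933604595864878 yaw 0.13293091342636365
s=115.5 [582.747   3.67   26.097] push 6.2 lat -0.1 up 1.3 ty 1.13 tilt -0.0010772315125686545 yaw 0.13297799783881656
scene0 (np.float64(352.24823246606337), np.float64(297.75))
sc3 (np.float64(349.2709742632766), np.float64(292.5774434336366))
(np.float64(350.6083194521562), np.float64(293.3021006848047))
[[352.21529945 297.47907114]
 [352.42218484 295.905214  ]]
```

```bash
P='python3 q.py'
python3 -m pendant '[{"dx":0.15,"dy":0,"dz":0,"ax":0,"ay":0,"az":0,"hand":1},{"dx":0,"dy":0,"dz":0,"ax":0,"ay":0,"az":0,"hand":1}]'>/dev/null; $P
python3 -m pendant '[{"dx":0.15,"dy":0,"dz":0,"ax":0,"ay":0,"az":0,"hand":1},{"dx":0,"dy":0,"dz":0,"ax":0,"ay":0,"az":0,"hand":1}]'>/dev/null; $P
```

```text
s=117.0 [584.246   3.851  26.137] push 6.4 lat -0.2 up 2.1 ty 1.15 tilt -0.0010639666418834036 yaw 0.13293474301715166
s=118.5 [585.664   4.064  26.107] push 6.6 lat -0.7 up 1.4 ty 1.25 tilt -0.0012369370288150057 yaw 0.1329870171273546
```

```bash
P='python3 q.py'
python3 -m pendant '[{"dx":0.15,"dy":0,"dz":0,"ax":0,"ay":0,"az":0,"hand":1},{"dx":0,"dy":0,"dz":0,"ax":0,"ay":0,"az":0,"hand":1}]'>/dev/null; $P
python3 -m pendant '[{"dx":0.15,"dy":0,"dz":0,"ax":0,"ay":0,"az":0,"hand":1},{"dx":0,"dy":0,"dz":0,"ax":0,"ay":0,"az":0,"hand":1}]'>/dev/null; $P
```

```text
s=119.9 [587.141   4.246  26.123] push 6.2 lat -0.4 up 1.5 ty 1.20 tilt -0.0012535446487289149 yaw 0.13301141514165168
s=121.3 [588.437   4.453  26.088] push 7.6 lat 0.2 up 2.1 ty 1.35 tilt -0.0016858133650893997 yaw 0.13306283753493903
```

```bash
P='python3 q.py'
python3 -m pendant '[{"dx":0.1,"dy":0,"dz":0,"ax":0,"ay":0,"az":0,"hand":1},{"dx":0,"dy":0,"dz":0,"ax":0,"ay":0,"az":0,"hand":1}]'>/dev/null; $P
python3 -m pendant '[{"dx":0.1,"dy":0,"dz":0,"ax":0,"ay":0,"az":0,"hand":1},{"dx":0,"dy":0,"dz":0,"ax":0,"ay":0,"az":0,"hand":1}]'>/dev/null; $P
```

```text
s=121.5 [588.658   4.482  26.114] push 10.1 lat 0.1 up 5.6 ty 1.81 tilt -0.00354258549315452 yaw 0.13309250294896044
s=121.7 [588.846   4.51   26.09 ] push 14.4 lat -0.1 up 8.3 ty 2.34 tilt -0.005433473081522209 yaw 0.1331765015017487
```

The stop is felt at s ≈ 121.3, from a baseline push of about 6 N. Part of the climb comes from the hand bearing down, so I relieve that before going on.

```bash
P='python3 q.py'
python3 -m pendant '[{"dx":0,"dy":0,"dz":-0.06,"ax":0,"ay":0,"az":0,"hand":1},{"dx":0,"dy":0,"dz":0,"ax":0,"ay":0,"az":0,"hand":1},{"dx":0,"dy":0,"dz":0,"ax":0,"ay":0,"az":0,"hand":1}]'>/dev/null; $P
```

```text
s=121.6 [588.835   4.495  26.076] push 11.9 lat 0.8 up 3.3 ty 1.89 tilt -0.005044847380733288 yaw 0.13306918324549394
```

```bash
P='python3 q.py'
python3 -m pendant '[{"dx":0.1,"dy":0,"dz":-0.04,"ax":0,"ay":0,"az":0,"hand":1},{"dx":0,"dy":0,"dz":0,"ax":0,"ay":0,"az":0,"hand":1},{"dx":0,"dy":0,"dz":0,"ax":0,"ay":0,"az":0,"hand":1}]'>/dev/null; $P
```

```text
s=122.0 [589.133   4.617  26.09 ] push 13.2 lat 1.4 up 3.8 ty 2.08 tilt -0.006604069365224397 yaw 0.13311808533507624
```

```bash
P='python3 q.py'
python3 -m pendant '[{"dx":0.08,"dy":0,"dz":-0.03,"ax":0,"ay":0,"az":0,"hand":1},{"dx":0,"dy":0,"dz":0,"ax":0,"ay":0,"az":0,"hand":1},{"dx":0,"dy":0,"dz":0,"ax":0,"ay":0,"az":0,"hand":1}]'>/dev/null; $P
```

```text
s=122.1 [589.269   4.64   26.122] push 14.7 lat 1.4 up 3.8 ty 2.29 tilt -0.008041944963650925 yaw 0.13307767959825315
```

```bash
P='python3 q.py'
python3 -m pendant '[{"dx":0.08,"dy":0,"dz":-0.03,"ax":0,"ay":0,"az":0,"hand":1},{"dx":0,"dy":0,"dz":0,"ax":0,"ay":0,"az":0,"hand":1},{"dx":0,"dy":0,"dz":0,"ax":0,"ay":0,"az":0,"hand":1}]'>/dev/null; $P
```

```text
s=122.2 [589.37    4.723  26.067] push 16.4 lat 1.3 up 4.3 ty 2.45 tilt -0.009527410508312992 yaw 0.13312226165222782
```

```bash
P='python3 q.py'
python3 -m pendant '[{"dx":0.03,"dy":0,"dz":-0.01,"ax":0,"ay":0,"az":0,"hand":1},{"dx":0,"dy":0,"dz":0,"ax":0,"ay":0,"az":0,"hand":1},{"dx":0,"dy":0,"dz":0,"ax":0,"ay":0,"az":0,"hand":1}]'>/dev/null; $P
```

```text
s=122.3 [589.436   4.704  26.117] push 18.1 lat 1.6 up 5.1 ty 2.63 tilt -0.010065860985967378 yaw 0.13313888352128125
```

The push is 18.1 N, a climb of about 12 N of which some 1 N is bearing. That is snug. I unload the arm gently without pulling the wedge, then open.

```bash
P='python3 q.py'
python3 -m pendant '[{"dx":-0.15,"dy":0,"dz":0.05,"ax":0,"ay":0,"az":0,"hand":1},{"dx":-0.1,"dy":0,"dz":0.03,"ax":0,"ay":0,"az":0,"hand":1},{"dx":0,"dy":0,"dz":0,"ax":0,"ay":0,"az":0,"hand":1}]'>/dev/null; $P
```

```text
s=122.2 [589.333   4.65   26.118] push 10.0 lat 0.9 up 1.1 ty 1.62 tilt -0.004503175666259821 yaw 0.13285038397516075
```

```bash
P='python3 q.py'
python3 -m pendant '[{"dx":-0.12,"dy":0,"dz":0.04,"ax":0,"ay":0,"az":0,"hand":1},{"dx":-0.08,"dy":0,"dz":0.03,"ax":0,"ay":0,"az":0,"hand":1},{"dx":0,"dy":0,"dz":0,"ax":0,"ay":0,"az":0,"hand":1}]' 20 >/dev/null; $P
python3 -m pendant '[{"dx":0,"dy":0,"dz":0,"ax":0,"ay":0,"az":0,"hand":0},{"dx":0,"dy":0,"dz":0,"ax":0,"ay":0,"az":0,"hand":-0.5},{"dx":0,"dy":0,"dz":0,"ax":0,"ay":0,"az":0,"hand":-1},{"dx":0,"dy":0,"dz":0,"ax":0,"ay":0,"az":0,"hand":-1},{"dx":0,"dy":0,"dz":0,"ax":0,"ay":0,"az":0,"hand":-1},{"dx":0,"dy":0,"dz":0,"ax":0,"ay":0,"az":0,"hand":-1},{"dx":0,"dy":0,"dz":0,"ax":0,"ay":0,"az":0,"hand":-1},{"dx":0,"dy":0,"dz":0,"ax":0,"ay":0,"az":0,"hand":-1}]'; $P
```

```text
s=122.1 [589.272   4.651  26.105] push 5.3 lat -0.5 up 0.6 ty 1.09 tilt -0.0003350560270605011 yaw 0.13283972616585857
t: 17.7
ee_pos: [589.4, 4.6, 25.8]
ee_rot: [-3.135, -0.208, 0.0]
wrist_force: [-0.8, -1.3, 0.3]
width: 85.1
grasp_force: 0.0
s=122.2 [589.409   4.641  25.798] push 0.9 lat 1.2 up 0.3 ty 0.09 tilt -1.225998466652952e-05 yaw 0.13273387808960943
```

```bash
python3 -m pendant '[{"dx":0,"dy":0,"dz":-2,"ax":0,"ay":0,"az":0,"hand":-1},{"dx":0,"dy":0,"dz":-3,"ax":0,"ay":0,"az":0,"hand":-1},{"dx":0,"dy":0,"dz":-4,"ax":0,"ay":0,"az":0,"hand":-1},{"dx":0,"dy":0,"dz":-4,"ax":0,"ay":0,"az":0,"hand":-1},{"dx":-4,"dy":0,"dz":-2,"ax":0,"ay":0,"az":0,"hand":-1},{"dx":-4,"dy":0,"dz":-1,"ax":0,"ay":0,"az":0,"hand":-1},{"dx":-4,"dy":0,"dz":0,"ax":0,"ay":0,"az":0,"hand":-1},{"dx":-4,"dy":0,"dz":0,"ax":0,"ay":0,"az":0,"hand":-1},{"dx":-4,"dy":0,"dz":0,"ax":0,"ay":0,"az":0,"hand":-1},{"dx":0,"dy":0,"dz":0,"ax":0,"ay":0,"az":0,"hand":-1},{"dx":0,"dy":0,"dz":0,"ax":0,"ay":0,"az":0,"hand":-1}]'
python3 - <<'E'
from h import *
a=optics.capture("scene");b=optics.capture("side");cv2.imwrite("pics/sc6.png",a);cv2.imwrite("pics/sd6.png",b)
f=lambda i,x,y:cv2.resize(i[y:y+130,x:x+130],None,fx=3,fy=3,interpolation=cv2.INTER_CUBIC)
cv2.imwrite("pics/v6.png",np.hstack([f(a,305,230),f(b,210,160)]))
E
```

```text
t: 18.8
ee_pos: [391.1, -22.0, 186.3]
ee_rot: [3.134, 0.207, 0.003]
wrist_force: [0.6, -0.7, -0.3]
width: 86.8
grasp_force: 0.0
```

View pics/v6.png

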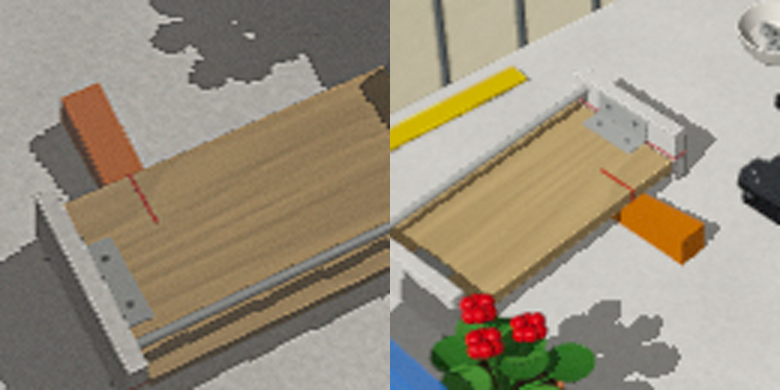

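The final views show the wedge square under the board's front edge, with the tick at left crop (131,176) within the wedge's width. In the right crop the board's top lies along the red mark, from (583,102) to (685,158), against the bracket. Nothing else has moved, so I hand in.

```bash
python3 -c "
from rig import r
print(r.job_done())"
```

```text
the job is handed in; nothing more can be done
None
```

The orange wedge is in place under the board at the red tick, holding it level with the red mark and snug against the bracket; the push climbed about 12 N past the stop, I let go cleanly at 18.8 s, and handed the job in (no verdict came back).

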